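Load the fired ware into the carrier and lift it level

ROBOT

A 6-joint arm with a two-finger parallel gripper is mounted at the origin on the work surface. World frame = base frame: x ahead of the robot, y to its left, z up, the work surface at z = 0. Lengths are in m, angles in rad, forces in N, time in s.
With the tool pointing down it reaches from about 0.4 to 0.825 m from the base axis. Payload 7 kg.
Tool frame: the origin (TCP) lies between the finger pads, 19 mm behind the fingertips; this is the grasp point; z points along the fingers, y is the line along which they close (so a half turn about z gives the same grasp; the last joint's range is limited). The gripper opens to 88 mm and grips with 3 to 60 N. Pads are 19 mm wide; open, the fingers measure 130 mm over their backs; the gripper's body (78 mm by 193 mm) begins 47 mm behind the grasp point.
Start: joints at [-0.914, 0.359, 0.012, 0, -1.224, -0.288], TCP at [0.243, -0.63, 0.245] pointing down, gripper open.
Joint ranges: [-3.07, 3.07], [-1.43, 2.12], [-1.02, 1.25], [-3.03, 1.67], [-3.05, -0], [-3.03, 3.03]. Speed limits (rad/s): [2.39, 2.39, 3.01, 3.14, 3.14, 3.14].

INTERFACE

Orientations are given as [roll, pitch, yaw] about the fixed x, y, z axes, in that order (R = Rz(yaw) Ry(pitch) Rx(roll)).
In Python, from station import get_state, cams, arm, nets gives the robot as it stands.
- The arm moves only by the shell command python3 -m creep 'ROWS' [FORCE]. ROWS is a JSON object of lists of equal length, an entry for each row: "translation": the shift along the world's x, y, z in mm, a list of three; "spin": the turn about the world's z in rad; "gripper": the opening, from 0 (shut) to 1 (fully open). In form: {"translation": [[dx, dy, dz], ...], "spin": [spin, ...], "gripper": [gripper, ...]}. A call has 1 to 8 rows; each row shifts and turns the commanded pose from where the row before left it; what a row does not reach is not made up. A row lasts 1/10 s, in which the tool goes at most 50 mm and 8.59 degrees, less where a joint would pass 70% of its speed; a pose out of reach is approached as far as the arm can. A call is refused whole if a number of a shift passes 50 or a number of a turn 0.15, either way. A call with a gripper value outside its range is refused whole. The fingers move at their own pace and stop on an object; FORCE is the grip in N (left out, the last holds). Time passes only in rows, so rows that do not move let the fingers close. It gives the time, the measured TCP pose, the force, the opening and the grip force at its end, in the units of the state.
- get_state(): the state, without advancing time (a new reading comes with each control period).
- cams.grab_frame(name): name is "scene" or "top" or "wrist"; returns a dict with "img" (480x640x3 uint8, red, green, blue), "mtx" (3x3 intrinsics, pixels), "R" (3x3) and "t" (3): a world point X has camera coordinates R X + t. Camera axes: x right, y down, z forward; pixel columns grow to the right and rows downward; lengths in m; the calibration is good to about 2 mm. A picture is of the moment at which its call begins. There is no depth.
- arm.job_done(): hands the job in; it is judged then, once.
Trained networks look in the newest picture that a camera, given by its name, has taken for a name from the list of things; names that differ only in an ending like _2 or _b are one class to them, and where a whole thing is asked for, a point or a joint stands for the part that bears it (a point fixed in the world has none). Each returns a list of dicts, best first, with "confidence" (0 to 1); they miss things now and then, are a little off and sometimes report something else, mostly with a low value. They report only what shows in the picture. A call takes as long as a camera call. They do not tell look-alikes from the thing itself.
- nets.search_frame(camera, label): "centre" ([x, y, z] in m, in world coordinates, good to about 4 mm: the middle of the surface that is visible of it).
- nets.pinpoint(camera, label): "centre" ([x, y, z] in m, in world coordinates, good to about 4 mm: a listed point, or the origin of a listed thing).
The state is a dict: "t": time; "q": joint angles; "qd": joint speeds; "joint_efforts": joint torques, N m; "eef_pos": TCP position; "ee_rot": TCP orientation; "force": force on the tool from outside, world axes, zero at the start; "moment": the same for the moment, N m; "width": finger opening in m; "gripper_force": force on a finger pad.
Only numpy, scipy, OpenCV 4.12 (cv2) and the standard library are available. Lean on these libraries where they do the work, as an engineer would, in place of code of your own. Each camera call takes 0.05 s, during which the arm holds its last target. There are 200 camera calls.

TASK

From the ware board, stand the tea cup, the bud vase and the small handleless teapot upright on the floor of the wooden carrier, setting each down without dropping it, while the carrier stays on the bench; leave the dish, the loose lid and everything else where they are. Then take the loaded carrier by its carrying bar, lift it about 10 cm clear of the bench without tipping it, and finish while still holding it there, steady and level.

Things in the scene. Friction and masses are not known exactly. Their poses are not given: they have to be found in the camera images.
- carrier: Loose open carrier of pale thin wood, 280 (its x) x 240 mm (its y), 0.36 kg, left or right on the bench, its x along world x within 0.2 rad. Floor 6 mm thick; walls 8 mm thick, tops 34 mm up. Carrying bar along x over the middle, on two end posts (at x +-127 mm, 36 mm wide, 150 mm high). Ware goes either side of the bar, centred some 70 mm from it. Origin at the centre of its underside, z up.
- carrier_handle (a point): Middle of the carrier's flat-sided carrying bar, 137 mm above its underside. The bar runs along the carrier's x, 244 mm long between the posts, 18 mm wide (y: grip across this), 26 mm tall (124 to 150 mm up); open beneath. Axes as the carrier's.
- carrier_floor (a point): Centre of the top of the carrier's floor, 6 mm above its underside; the inside is 264 (x) by 224 mm (y). Axes as the carrier's.
- cup: Handleless straight tea cup of red-brown clay, open upward, outside 60 mm across from 20 mm up to the rim, 68 mm high, wall 4 mm, foot 46 mm across, about 90 g, standing on the ware board. It can be gripped across the outside near the top. Origin at the centre of its underside, z up.
- vase: Bud vase of the same clay on the ware board, 95 mm high: belly 52 mm across up to 32 mm high, tapering to a slim neck 20 mm across from 60 to 88 mm high, lip 27 mm across; 120 g. Grip it by the neck. Origin at the centre of its underside, z up.
- teapot: Small handleless teapot of the same clay, lid fired tight on (one solid piece), on the ware board: body 62 mm across with upright sides 15 to 31 mm up, shoulder at 44, knob top at 64 mm, 150 g. Short spout along its +x (board's +y within 0.4 rad), tip 48 mm from the axis, 38 to 48 mm up. Grip the body across its y, square to the spout. Origin at the centre of its underside, z up.
- board: Fixed flat wooden ware board, 300 mm (its x) by 230 mm (its y), top 15 mm above the bench, on the other side from the carrier. Cup, vase, teapot, dish and lid stand on it in any order, in four corners (x +-90, y +-57 mm) and the centre, each within about 10 mm. Origin at the centre of its underside, z up.
- dish: Little shallow dish of the same clay, 60 mm across, 16 mm high, on the ware board; stays there. Origin at the centre of its underside, z up.
- lid: Loose teapot lid with a round knob, 49 mm across, 26 mm high, on the ware board; stays there. Origin at the centre of its underside, z up.
- brush: Decorating brush with wooden handle, 190 mm long, 11 mm thick, lying on the bench along x between carrier and board; stays. Origin at the centre of its length's underside, z up.
- glaze_glass: Amber drinking glass, 66 mm across, 75 mm high, on the bench at the left; stays. Origin at the centre of its underside, z up.
- slip_jar: Clear jar with white cap, 72 mm across, 85 mm high, on the bench at the right; stays. Origin at the centre of its underside, z up.
- wheel: Banding wheel at the far middle of the bench: green foot with a blue round turning head 180 mm across, its top 92 mm above the bench; stays. Origin at the centre of its underside, z up.
- kyusu: Dark open teapot with a side handle, 67 mm high, body 90 mm across, standing on the banding wheel, still being decorated; stays. Origin at the centre of its underside, z up.
- table: The stone-topped bench; its top is at height 0.
Not all that is in view belongs to the job. What is shaped like the vase but purple or yellow is not meant.

How it is judged:
By the outcome, as a careful person would: the job done as asked, in the order asked, and still so for the second after the job is handed in, while the arm keeps its last pose, push and grip.
It also fails if it takes over 72 s, if anything falls off the work surface, if the arm or the gripper's body presses on something with over 40 N, if the wrist force passes 120 N, or if a joint passes its speed limit or range.

## Working session

There is one attempt and no reset: what is moved stays moved. The work goes in short steps, Python scripts to look and compute and a shell command to move; the robot and the scene stay as the last step left them, time stands still between calls to the robot, and variables do not carry over. Pictures are saved under pics/ and viewed, at most 10 in all, crops included, and the job is handed in when it is done.

```bash
mkdir -p pics; ls
cat > h.py <<'E'
import numpy as np,cv2
from station import get_state,cams,arm,nets
def px(f,X):
    p=f["R"]@np.array(X)+f["t"]; q=np.array(f["mtx"])@p; return q[:2]/q[2]
def save(f,n): cv2.imwrite(f"pics/{n}.png",f["img"][...,::-1])
E
python3 - <<'E'
from h import *
s=get_state(); print(s["t"],s["eef_pos"],s["ee_rot"],s["width"])
F={}
for c in("scene","top"):
    F[c]=cams.grab_frame(c); save(F[c],c+"0")
    for n in["carrier","carrier_handle","carrier_floor","cup","vase","teapot","board","dish","lid","brush","glaze_glass","slip_jar"]:
        for d in nets.pinpoint(c,n)[:4]:
            if d["confidence"]>.2: print(c,n,np.round(d["centre"],3),round(d["confidence"],2),np.round(px(F[c],d["centre"])))
print(get_state()["t"])
E
```

```text
pics
0.0 [ 0.24327279 -0.6296204   0.24519147] [ 3.14138763e+00 -1.98359556e-04 -2.77275410e+00] 0.08764526107616197
scene carrier [ 0.531  0.185 -0.002] 0.7 [402. 295.]
scene carrier [ 0.506  0.001 -0.002] 0.39 [343. 262.]
scene carrier_handle [0.53  0.184 0.135] 0.96 [410. 253.]
scene carrier_floor [0.523 0.187 0.003] 0.77 [405. 292.]
scene cup [ 0.407 -0.23   0.017] 0.73 [294. 210.]
scene cup [ 0.433 -0.12   0.017] 0.71 [320. 227.]
scene vase [ 0.578 -0.268  0.012] 0.88 [248. 237.]
scene vase [ 0.606 -0.408 -0.001] 0.87 [205. 229.]
scene vase [ 0.632 -0.493  0.003] 0.8 [178. 222.]
scene teapot [ 0.497 -0.195  0.016] 0.82 [286. 230.]
scene teapot [ 0.48  -0.449  0.003] 0.71 [224. 203.]
scene dish [ 0.615 -0.163  0.015] 0.5 [269. 257.]
scene lid [ 0.404 -0.236  0.02 ] 0.65 [293. 208.]
scene lid [0.795 0.007 0.092] 0.43 [277. 306.]
scene brush [0.51  0.001 0.002] 0.58 [342. 262.]
scene glaze_glass [ 0.469  0.451 -0.003] 0.89 [520. 326.]
scene slip_jar [ 0.48  -0.447  0.004] 0.84 [224. 203.]
top carrier [ 0.523  0.186 -0.002] 0.81 [224. 261.]
top carrier_handle [0.525 0.19  0.14 ] 0.94 [214. 254.]
top carrier_handle [ 0.575 -0.267  0.017] 0.62 [406. 243.]
top carrier_handle [ 0.525  0.188 -0.002] 0.38 [223. 260.]
top carrier_floor [0.527 0.183 0.006] 0.89 [224. 259.]
top cup [ 0.432 -0.121  0.019] 0.91 [347. 300.]
top vase [ 0.576 -0.27   0.014] 0.62 [407. 243.]
top vase [ 0.606 -0.407 -0.001] 0.58 [460. 232.]
top board [ 0.506 -0.202 -0.   ] 0.56 [378. 271.]
top dish [ 0.613 -0.167  0.015] 0.69 [365. 227.]
top lid [ 0.437 -0.118  0.02 ] 0.64 [346. 297.]
top lid [ 0.405 -0.236  0.013] 0.54 [393. 312.]
top brush [ 0.507 -0.2    0.002] 0.6 [378. 270.]
top brush [ 0.512  0.003 -0.001] 0.49 [297. 267.]
top glaze_glass [0.465 0.451 0.   ] 0.77 [116. 282.]
top glaze_glass [ 0.485 -0.453 -0.004] 0.59 [478. 281.]
top slip_jar [ 0.486 -0.451 -0.006] 0.7 [477. 280.]
1.3
```

Run:
```python
import cv2
a=cv2.imread("pics/scene0.png");b=cv2.imread("pics/top0.png")
a=cv2.resize(a[170:350,150:350],(600,540),interpolation=cv2.INTER_CUBIC)
cv2.imwrite("pics/sc_crop.png",a)
cv2.imwrite("pics/top_crop.png",cv2.resize(b[170:350,150:500],None,fx=2.25,fy=2.25,interpolation=cv2.INTER_CUBIC))
```

```text
(no output)
```

View pics/sc_crop.png

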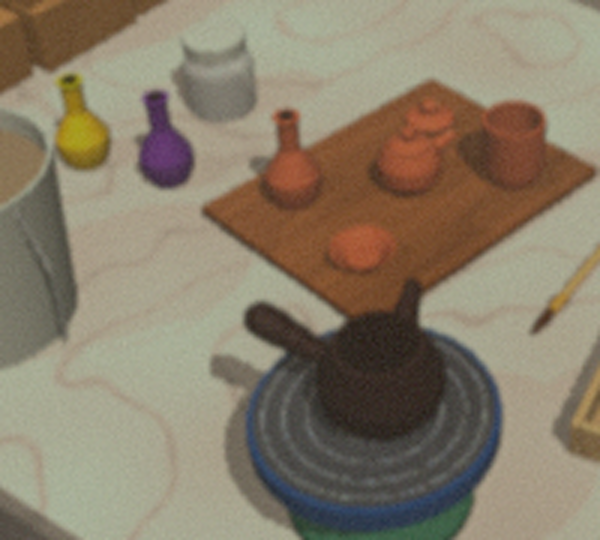

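View pics/top_crop.png

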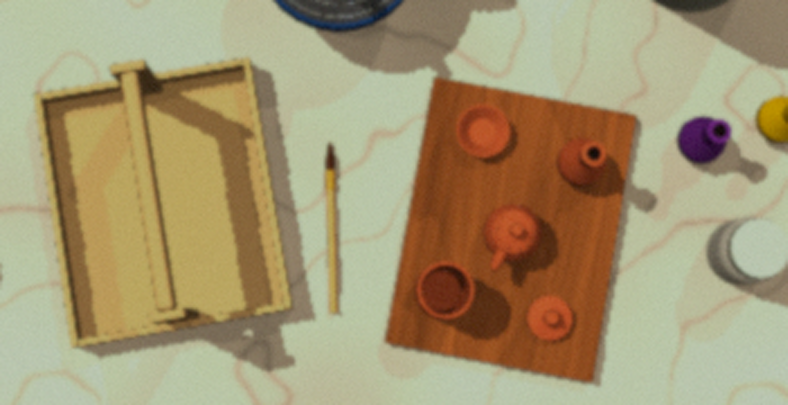

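The scene crop shows three vase shapes: yellow at full-image (178,205), purple (205,220) and red-clay (248,225). Only the red-clay one stands on the board, so it is the vase. The teapot is at the board centre, about (286,225), with its spout pointing towards −x/+y. In the top crop, the cup is at (445,290), the lid at (550,318), the dish at (484,131) and the vase at (582,160). The carrier is on the left, with its bar running (130,75)–(165,310). I'll move over the board and measure with the wrist camera.

```bash
python3 -m creep '{"translation":[[35,40,5],[35,40,5],[35,40,5],[35,40,5],[35,40,5],[35,40,5],[35,40,5],[35,40,5]],"spin":[0.15,0.15,0.15,0.15,0.15,0.15,0.15,0.15],"gripper":[1,1,1,1,1,1,1,1]}' 20
python3 -m creep '{"translation":[[0,20,0],[0,20,0]],"spin":[0.15,0],"gripper":[1,1]}'
python3 - <<'E'
from h import *
s=get_state(); print(s["t"],s["eef_pos"],s["ee_rot"],s["q"])
f=cams.grab_frame("wrist"); save(f,"w1"); print(-f["R"].T@f["t"])
for n in["cup","vase","teapot","dish","lid"]:
  for d in nets.pinpoint("wrist",n)[:3]: print(n,np.round(d["centre"],3),round(d["confidence"],2),np.round(px(f,d["centre"])))
E
```

```text
t: 2.1
eef_pos: [0.5065, -0.328, 0.2832]
ee_rot: [-3.141, 0.0, -1.567]
force: [1.4, -0.4, -3.0]
width: 0.0877
gripper_force: 0.0
t: 2.3
eef_pos: [0.5064, -0.288, 0.2825]
ee_rot: [3.141, 0.0, -1.415]
force: [-0.9, -0.2, -2.9]
width: 0.0875
gripper_force: 0.0
2.3 [ 0.50639885 -0.28803     0.28251073] [ 3.14118258e+00  4.22127599e-04 -1.41545907e+00] [-1.81837411e-01  1.85717229e-01 -1.39786611e-01 -2.77205349e-04
 -1.24581914e+00  3.37263335e-01]
[ 0.51875026 -0.36421812  0.42242166]
vase [ 0.582 -0.267  0.01 ] 0.96 [244. 212.]
vase [ 0.608 -0.406  0.004] 0.69 [233.  66.]
teapot [ 0.5   -0.194  0.014] 0.59 [312. 290.]
lid [ 0.41  -0.239  0.015] 0.74 [401. 263.]
```

View pics/w1.png

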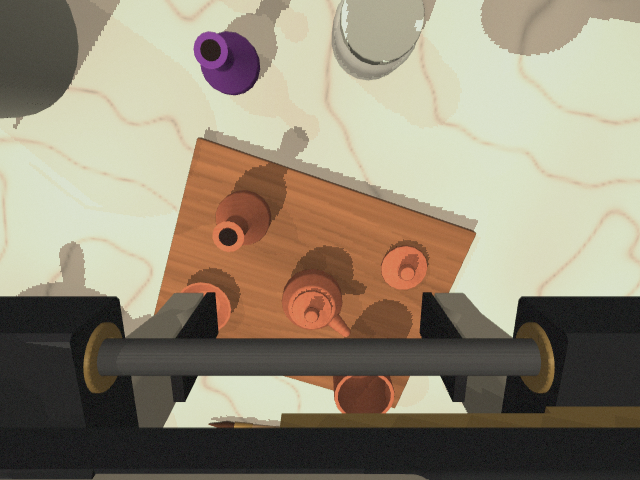

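The wrist view shows the clay vase with its mouth at (228,237), the teapot knob at (312,314) with its spout tip near (346,331), the lid at (405,265) and the purple look-alike at (230,60), off the board. I'll triangulate the tops from these picks.

```bash
cat >> h.py <<'E'
def tri(obs):
    A=[];b=[]
    for f,p in obs:
        R=np.array(f["R"]);t=np.array(f["t"]);c=-R.T@t
        d=R.T@np.linalg.solve(np.array(f["mtx"]),[p[0],p[1],1.]);d/=np.linalg.norm(d)
        P=np.eye(3)-np.outer(d,d);A.append(P);b.append(P@c)
    X=np.linalg.lstsq(np.vstack(A),np.hstack(b),rcond=None)[0]
    return np.round(X,4),[np.round(px(f,X)-p,1) for f,p in obs]
def ray(f,p,z):
    R=np.array(f["R"]);t=np.array(f["t"]);c=-R.T@t
    d=R.T@np.linalg.solve(np.array(f["mtx"]),[p[0],p[1],1.]);return np.round(c+d*(z-c[2])/d[2],4)
E
python3 - <<'E'
from h import *
S=cams.grab_frame("scene");T=cams.grab_frame("top");W=cams.grab_frame("wrist")
print("vase mouth",tri([(S,(245.3,208.3)),(T,(414,238)),(W,(228,237))]))
print("cup rim",tri([(S,(321.7,207.7)),(T,(348.2,297.6))]))
print("knob",tri([(T,(380.2,272.2)),(W,(312,314)),(S,(285.7,216))]))
print("spout",tri([(T,(370.4,289.1)),(W,(346,331))]), ray(W,(346,331),.06),ray(T,(370.4,289.1),.06))
c=lambda x,y:(x/2.25+150,y/2.25+170)
for p in[(40,98),(248,61),(290,305),(77,345)]: print("corner",ray(T,c(*p),.034))
for p in[(131,72),(166,309)]: print("bar",ray(T,c(*p),.15))
for p in[(435,78),(636,115),(388,342),(597,382)]: print("board",ray(T,c(*p),.015))
for c in("scene","top"):
  for n in("carrier_handle","carrier_floor","vase","cup","teapot"):
    for d in nets.pinpoint(c,n)[:2]: print(c,n,np.round(d["centre"],3),round(d["confidence"],2))
E
```

```text
vase mouth (array([ 0.5756, -0.2699,  0.1074]), [array([-0.8,  0. ]), array([-0.3, -0.1]), array([1.8, 1.3])])
cup rim (array([ 0.4337, -0.1175,  0.0864]), [array([-0.7, -0.1]), array([-0.8,  0.4])])
knob (array([ 0.4973, -0.1943,  0.0664]), [array([-1.1, -0.2]), array([ 0.8, -1.3]), array([-0.4, -0.4])])
spout (array([ 0.4586, -0.1743,  0.0554]), [array([-0.2, -0.8]), array([ 1.9, -0.3])]) [ 0.4611 -0.1761  0.06  ] [ 0.4565 -0.1743  0.06  ]
corner [0.6346 0.3228 0.034 ]
corner [0.6802 0.0966 0.034 ]
corner [0.4142 0.0443 0.034 ]
corner [0.3679 0.2709 0.034 ]
bar [0.6438 0.2063 0.15  ]
bar [0.4065 0.1627 0.15  ]
board [ 0.6687 -0.111   0.015 ]
board [ 0.6311 -0.3354  0.015 ]
board [ 0.3763 -0.0624  0.015 ]
board [ 0.337  -0.2899  0.015 ]
scene carrier_handle [0.53  0.183 0.137] 0.64
scene carrier_floor [0.526 0.189 0.002] 0.68
scene vase [ 0.575 -0.269  0.01 ] 0.93
scene vase [0.53  0.184 0.135] 0.73
scene cup [ 0.434 -0.121  0.017] 0.78
scene cup [ 0.506 -0.199 -0.002] 0.58
top carrier_handle [0.523 0.188 0.137] 0.66
top carrier_floor [0.527 0.185 0.01 ] 0.6
top teapot [ 0.485 -0.451 -0.001] 0.44
```

Heights check out: vase top 107 mm against 110 expected, cup rim 86 against 83. The carrier is at (0.525, 0.185), yaw 0.19. Vase first.

```bash
python3 -m creep '{"translation":[[35,10,-10],[34.5,9,-20],[0,0,-40],[0,0,-40],[0,0,-40],[0,0,-30],[0,0,-12],[0,0,0]],"spin":[0.034,0,0,0,0,0,0,0],"gripper":[1,1,1,1,1,1,1,1]}' 20
python3 -m creep '{"translation":[[0,0,0],[0,0,0],[0,0,0],[0,0,0],[0,0,0],[0,0,0]],"spin":[0,0,0,0,0,0],"gripper":[0,0,0,0,0,0]}' 20
```

```text
t: 4.05
eef_pos: [0.5742, -0.2708, 0.0893]
ee_rot: [3.139, 0.001, -1.389]
force: [-0.3, 0.4, -1.6]
width: 0.0875
gripper_force: 0.0
t: 4.65
eef_pos: [0.5751, -0.2709, 0.0912]
ee_rot: [-3.141, -0.0, -1.389]
force: [0.4, -0.4, -2.7]
width: 0.0453
gripper_force: 0.0
```

```bash
python3 -m creep '{"translation":[[0,0,0],[0,0,0],[0,0,0],[0,0,0],[0,0,0],[0,0,0]],"spin":[0,0,0,0,0,0],"gripper":[0,0,0,0,0,0]}' 20
python3 -m creep '{"translation":[[0,0,0],[0,0,20],[0,0,30],[0,0,40],[0,0,40],[0,0,0]],"spin":[0,0,0,0,0,0],"gripper":[0,0,0,0,0,0]}' 20
```

```text
t: 5.25
eef_pos: [0.5749, -0.2709, 0.0906]
ee_rot: [3.141, 0.0, -1.389]
force: [-0.1, -0.2, -3.4]
width: 0.0225
gripper_force: 19.4
t: 5.85
eef_pos: [0.5779, -0.272, 0.2276]
ee_rot: [-3.133, -0.005, -1.388]
force: [0.4, -0.6, -2.5]
width: 0.023
gripper_force: 19.5
```

```bash
python3 -m creep '{"translation":[[0,15,40],[-1,35,20],[-2,46,0],[-2,46,0],[-2,46,0],[-2,46,0],[-2,46,0],[-2,46,0]],"spin":[0,0,0,0,0,0,0,0.008],"gripper":[0,0,0,0,0,0,0,0]}' 
python3 -m creep '{"translation":[[-2,46,0],[0,46,0],[0,46,0],[0,40,0],[0,20,0],[0,10,0],[0,0,0],[0,0,0]],"spin":[0,0,0,0,0,0,0,0],"gripper":[0,0,0,0,0,0,0,0]}'
python3 - <<'E'
from h import *
s=get_state(); print(s["t"],s["eef_pos"],s["force"])
T=cams.grab_frame("top");save(T,"t2");
f=cams.grab_frame("wrist"); save(f,"w2")
for c in("wrist","top","scene"):
  for n in("carrier_handle","carrier_floor"):
    for d in nets.pinpoint(c,n)[:1]: print(c,n,np.round(d["centre"],3),round(d["confidence"],2))
cv2.imwrite("pics/c2.png",np.hstack([cv2.resize(f["img"][...,::-1],(400,300)),cv2.resize(T["img"][150:360,100:380,::-1],(400,300))]))
E
```

```text
t: 6.65
eef_pos: [0.5612, 0.0569, 0.2801]
ee_rot: [3.141, 0.0, -1.381]
force: [1.4, 0.1, -2.9]
width: 0.0228
gripper_force: 19.8
t: 7.45
eef_pos: [0.56, 0.2621, 0.2805]
ee_rot: [3.141, -0.0, -1.381]
force: [1.0, -1.6, -4.1]
width: 0.0231
gripper_force: 19.8
7.45 [0.55997009 0.26210938 0.28051094] [ 0.95234627 -1.56692154 -4.07615362]
wrist carrier_handle [0.525 0.186 0.139] 0.85
wrist carrier_floor [0.528 0.187 0.004] 0.73
top carrier_handle [0.524 0.192 0.137] 0.82
top carrier_floor [0.528 0.186 0.005] 0.63
scene carrier_handle [0.53  0.183 0.137] 0.64
scene carrier_floor [0.526 0.189 0.002] 0.68
```

View pics/c2.png

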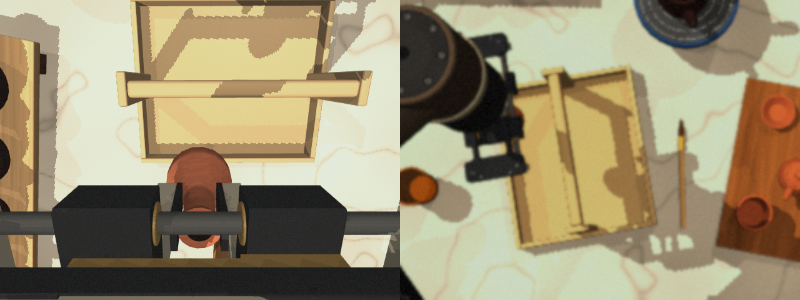

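The vase is held upright over the +y side of the carrier, and the hand is aligned with the bar. The carrier handle is confirmed at (0.526, 0.187). Lowering.

```bash
python3 -m creep '{"translation":[[0,1,-30],[0,1,-45],[0,0,-45],[0,0,-40],[0,0,-22],[0,0,-8],[0,0,-3],[0,0,0]],"spin":[0,0,0,0,0,0,0,0],"gripper":[0,0,0,0,0,0,0,0]}' 
python3 -m creep '{"translation":[[0,0,-2],[0,0,-1.5],[0,0,-1],[0,0,0]],"spin":[0,0,0,0],"gripper":[0,0,0,0]}'
```

```text
t: 8.65
eef_pos: [0.5607, 0.2655, 0.0888]
ee_rot: [-3.14, 0.0, -1.381]
force: [-0.3, -0.5, -3.5]
width: 0.0228
gripper_force: 19.8
t: 9.05
eef_pos: [0.5601, 0.2652, 0.0836]
ee_rot: [-3.141, 0.0, -1.381]
force: [-0.2, 0.1, -3.8]
width: 0.0227
gripper_force: 19.8
```

```bash
python3 -m creep '{"translation":[[0,0,-1],[0,0,0],[0,0,-1],[0,0,0]],"spin":[0,0,0,0],"gripper":[0,0,0,0]}';python3 -m creep '{"translation":[[0,0,-1],[0,0,0]],"spin":[0,0],"gripper":[0,0]}'
```

```text
t: 9.45
eef_pos: [0.5603, 0.2652, 0.0816]
ee_rot: [-3.141, -0.0, -1.381]
force: [-0.4, -0.5, -1.1]
width: 0.0228
gripper_force: 20.0
t: 9.65
eef_pos: [0.5605, 0.2653, 0.0814]
ee_rot: [-3.14, 0.0, -1.38]
force: [-1.2, -1.6, 5.2]
width: 0.0229
gripper_force: 20.4
```

```bash
python3 -m creep '{"translation":[[0,0,0],[0,0,0],[0,0,0],[0,0,0],[0,0,15],[0,0,35],[0,0,45],[0,0,45]],"spin":[0,0,0,0,0,0,0,0],"gripper":[0.5,0.5,0.5,0.5,0.5,1,1,1]}'
python3 -m creep '{"translation":[[0,-20,40],[-17,-45,20],[-17,-49,0],[-17,-49,0],[-17,-49,0],[-17,-49,0],[-17,-49,0],[-17,-49,0]],"spin":[0,0,0,0,0,0,0,0],"gripper":[1,1,1,1,1,1,1,1]}'
python3 -m creep '{"translation":[[-7,-19,0],[0,-6,0],[0,0,0]],"spin":[0,0,0],"gripper":[1,1,1]}'
python3 - <<'E'
from h import *
s=get_state(); print(s["t"],s["eef_pos"])
T=cams.grab_frame("top")
f=cams.grab_frame("wrist")
for c in("wrist","top","scene"):
  for n in("cup","vase","teapot"):
    for d in nets.pinpoint(c,n)[:2]: print(c,n,np.round(d["centre"],3),round(d["confidence"],2))
cv2.imwrite("pics/c3.png",np.hstack([cv2.resize(f["img"][...,::-1],(400,300)),cv2.resize(T["img"][150:360,100:380,::-1],(400,300))]))
E
```

```text
t: 10.45
eef_pos: [0.5597, 0.2648, 0.2213]
ee_rot: [3.14, -0.001, -1.381]
force: [1.0, 0.5, -2.8]
width: 0.0625
gripper_force: 0.0
t: 11.25
eef_pos: [0.4442, -0.0831, 0.2797]
ee_rot: [-3.141, 0.0, -1.38]
force: [0.5, -0.6, -2.6]
width: 0.0877
gripper_force: 0.0
t: 11.55
eef_pos: [0.4384, -0.107, 0.2796]
ee_rot: [-3.141, 0.0, -1.382]
force: [-0.3, -0.1, -2.9]
width: 0.0875
gripper_force: 0.0
11.55 [ 0.43841723 -0.10704377  0.27959297]
wrist cup [ 0.433 -0.117  0.015] 0.92
wrist teapot [ 0.499 -0.193  0.018] 0.8
wrist teapot [ 0.51   0.002 -0.   ] 0.63
top vase [0.561 0.266 0.007] 0.76
top vase [ 0.632 -0.494  0.002] 0.66
scene cup [ 0.434 -0.121  0.017] 0.78
scene cup [ 0.506 -0.199 -0.002] 0.58
scene vase [ 0.575 -0.269  0.01 ] 0.93
scene vase [0.53  0.184 0.135] 0.73
```

View pics/c3.png

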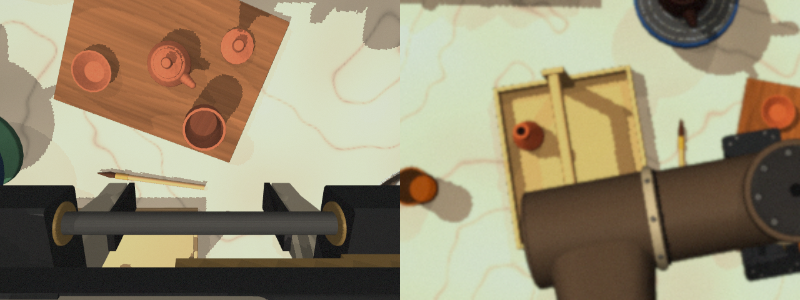

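The vase stands upright in the carrier (right panel, (525,133)). In the wrist panel the cup rim is at (205,125), which matches (0.4335, −0.118). Taking the cup now.

```bash
python3 -m creep '{"translation":[[-5,-11.5,0],[0,0,-40],[0,0,-45],[0,0,-45],[0,0,-45],[0,0,-28],[0,0,-11],[0,0,0]],"spin":[0,0,0,0,0,0,0,0],"gripper":[1,1,1,1,1,1,1,1]}' 18
python3 -m creep '{"translation":[[0,0,0],[0,0,0],[0,0,0],[0,0,0],[0,0,0],[0,0,0],[0,0,0]],"spin":[0,0,0,0,0,0,0],"gripper":[0,0,0,0,0,0,0]}' 18
```

```text
t: 12.9
eef_pos: [0.4319, -0.1187, 0.0638]
ee_rot: [3.137, 0.0, -1.381]
force: [-0.3, -0.4, -1.7]
width: 0.0876
gripper_force: 0.0
t: 13.6
eef_pos: [0.4339, -0.118, 0.0662]
ee_rot: [-3.14, -0.0, -1.38]
force: [-1.8, 1.1, 7.4]
width: 0.0605
gripper_force: 18.0
```

```bash
python3 -m creep '{"translation":[[0,0,5],[0,0,15],[0,0,30],[0,0,45],[0,0,45],[0,15,45],[2,35,25],[2,45,5]],"spin":[0,0,0,0,0,0,0,0],"gripper":[0,0,0,0,0,0,0,0]}'
python3 -m creep '{"translation":[[3,45,0],[2,45,0],[2,45,0],[2,45,0],[0,45,0],[0,30,0],[0,11.5,0],[0,0,0]],"spin":[0,0,0,0,0,0,0,0],"gripper":[0,0,0,0,0,0,0,0]}'
python3 -m creep '{"translation":[[0,0,-30],[0,0,-45],[0,0,-45],[0,0,-45],[0,0,-35],[0,0,-16],[0,0,0]],"spin":[0,0,0,0,0,0,0],"gripper":[0,0,0,0,0,0,0]}'
```

```text
t: 14.4
eef_pos: [0.4384, -0.0226, 0.2843]
ee_rot: [-3.136, 0.0, -1.383]
force: [1.4, -0.6, -4.6]
width: 0.0606
gripper_force: 18.0
t: 15.2
eef_pos: [0.446, 0.2445, 0.28]
ee_rot: [3.14, -0.001, -1.379]
force: [-1.0, -0.7, -3.4]
width: 0.0603
gripper_force: 18.0
t: 15.9
eef_pos: [0.4452, 0.2408, 0.0623]
ee_rot: [3.137, -0.003, -1.382]
force: [0.4, -1.1, -3.2]
width: 0.0603
gripper_force: 18.0
```

```bash
python3 -m creep '{"translation":[[0,0,-2],[0,0,-2],[0,0,-2],[0,0,0]],"spin":[0,0,0,0],"gripper":[0,0,0,0]}';python3 -m creep '{"translation":[[0,0,-1],[0,0,0]],"spin":[0,0],"gripper":[0,0]}'
```

```text
t: 16.3
eef_pos: [0.4466, 0.2437, 0.0591]
ee_rot: [-3.141, 0.001, -1.381]
force: [-0.1, -1.0, -4.1]
width: 0.0605
gripper_force: 18.0
t: 16.5
eef_pos: [0.4464, 0.2436, 0.0577]
ee_rot: [-3.141, 0.0, -1.381]
force: [-0.2, -0.9, -3.4]
width: 0.0601
gripper_force: 18.0
```

```bash
python3 -m creep '{"translation":[[0,0,-1],[0,0,0]],"spin":[0,0],"gripper":[0,0]}'
```

```text
t: 16.7
eef_pos: [0.4465, 0.2437, 0.0572]
ee_rot: [-3.141, 0.0, -1.38]
force: [-3.3, -1.7, 5.1]
width: 0.0601
gripper_force: 18.0
```

```bash
python3 -m creep '{"translation":[[0,0,0],[0,0,0],[0,0,0],[0,0,0],[0,0,20],[0,0,45],[0,0,45],[0,0,45]],"spin":[0,0,0,0,0,0,0,0],"gripper":[0.9,0.9,0.9,0.9,0.9,1,1,1]}'
python3 -m creep '{"translation":[[5,-20,45],[8,-45,25],[8,-49,0],[8,-49,0],[8,-49,0],[8,-49,0],[8,-49,0],[0,-35,0]],"spin":[0,0,0,0,0,0,0,0],"gripper":[1,1,1,1,1,1,1,1]}'
python3 -m creep '{"translation":[[0,-19,0],[0,0,0],[0,0,0]],"spin":[0,0,0],"gripper":[1,1,1]}'
python3 - <<'E'
from h import *
s=get_state(); print(s["t"],s["eef_pos"],s["q"])
T=cams.grab_frame("top")
f=cams.grab_frame("wrist");save(f,"w4")
for c in("wrist","top"):
  for n in("cup","vase","teapot","carrier_handle"):
    for d in nets.pinpoint(c,n)[:2]: print(c,n,np.round(d["centre"],3),round(d["confidence"],2))
u,v=px(f,[.498,-.194,.05]).astype(int);print(u,v)
u=min(max(u,60),580);v=min(max(v,60),420);print(u,v)
cv2.imwrite("pics/c4.png",np.hstack([cv2.resize(f["img"][v-60:v+60,u-60:u+60,::-1],(400,400),interpolation=2),cv2.resize(T["img"][160:360,130:330,::-1],(400,400))]))
E
```

```text
t: 17.5
eef_pos: [0.4461, 0.2432, 0.2131]
ee_rot: [3.141, -0.0, -1.381]
force: [0.9, 1.2, -3.3]
width: 0.0873
gripper_force: 0.0
t: 18.3
eef_pos: [0.4992, -0.1023, 0.2803]
ee_rot: [3.141, -0.0, -1.382]
force: [0.8, -0.1, -3.1]
width: 0.0874
gripper_force: 0.0
t: 18.6
eef_pos: [0.4989, -0.1191, 0.2802]
ee_rot: [3.141, 0.0, -1.382]
force: [-0.2, 0.2, -2.8]
width: 0.0874
gripper_force: 0.0
18.6 [ 0.49889087 -0.11906953  0.28022839] [ 1.48881571e-01  6.75511800e-02 -2.83750068e-01 -1.36631482e-04
 -1.21998150e+00  3.97048296e-02]
wrist teapot [ 0.5   -0.194  0.016] 0.7
wrist teapot [ 0.412 -0.239  0.015] 0.52
top cup [0.446 0.242 0.01 ] 0.55
top vase [0.557 0.267 0.008] 0.76
top vase [ 0.629 -0.498 -0.   ] 0.58
top teapot [ 0.497 -0.199  0.016] 0.56
top carrier_handle [ 0.466  0.452 -0.004] 0.48
336 129
336 129
```

View pics/c4.png

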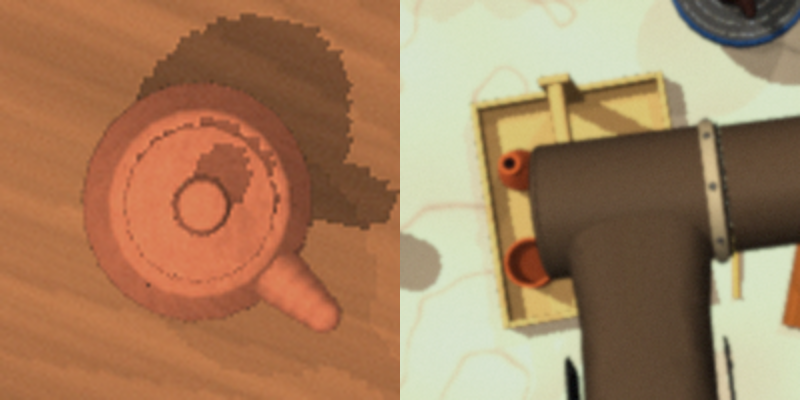

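The vase and cup both stand upright in the carrier. In the left panel the teapot knob is at crop (203,206), full-image (336.9,130.8), and the spout tip is at (325,317), full-image (373.5,164). Computing its axis and spout direction.

Run:
```python
from h import *
f=cams.grab_frame("wrist")
k=ray(f,(336.9,130.8),.079);b=ray(f,(276+196/3.333,69+201/3.333),.043);s=ray(f,(373.5,164),.058)
print(k,b,s)
for c in(k,b):
    d=s-c; print(np.hypot(d[0],d[1]),np.arctan2(d[1],d[0]))
```

```text
[ 0.4989 -0.1932  0.079 ] [ 0.4994 -0.194   0.043 ] [ 0.4605 -0.1716  0.058 ]
0.04405814340164596 2.6292031932790554
0.04488841721424358 2.6191307183923738
```

```bash
python3 -m creep '{"translation":[[0,-20,0],[0,-30,-20],[0,-24,-40],[0,0,-40],[0,0,-30],[0,0,-20],[0,0,0],[0,0,0]],"spin":[0.144,0.144,0.144,0.144,0.144,0.144,0,0],"gripper":[1,1,1,1,1,1,1,1]}' 22
python3 -m creep '{"translation":[[0,0,-40],[0,0,-30],[0,0,-15],[0,0,-5],[0,0,0],[0,0,0]],"spin":[0,0,0,0,0,0],"gripper":[1,1,1,1,1,1]}' 22
```

```text
t: 19.95
eef_pos: [0.4994, -0.1928, 0.1309]
ee_rot: [3.141, 0.0, -0.521]
force: [0.6, -0.7, -1.4]
width: 0.0875
gripper_force: 0.0
t: 20.55
eef_pos: [0.5004, -0.1928, 0.0421]
ee_rot: [-3.141, -0.002, -0.518]
force: [-0.2, -0.3, -2.5]
width: 0.0874
gripper_force: 0.0
```

```bash
python3 -m creep '{"translation":[[-1,0,-2],[0,0,0],[0,0,0],[0,0,0],[0,0,0],[0,0,0],[0,0,0]],"spin":[0,0,0,0,0,0,0],"gripper":[0,0,0,0,0,0,0]}' 22
python3 -m creep '{"translation":[[0,0,5],[0,0,15],[0,0,30],[0,0,45],[0,0,45],[0,0,45],[0,0,30],[0,0,0]],"spin":[0,0,0,0,0,0,0,0],"gripper":[0,0,0,0,0,0,0,0]}'
```

```text
t: 21.25
eef_pos: [0.4982, -0.1928, 0.0388]
ee_rot: [3.142, -0.0, -0.517]
force: [-2.0, 0.4, 2.7]
width: 0.0615
gripper_force: 22.0
t: 22.05
eef_pos: [0.5001, -0.1931, 0.2585]
ee_rot: [-3.138, -0.008, -0.516]
force: [0.6, -0.2, -3.2]
width: 0.0612
gripper_force: 22.0
```

```bash
python3 -m creep '{"translation":[[5,20,0],[5,40,0],[6,46,0],[6,46,0],[6,46,0],[6,46,0],[6,46,0],[0,22,0]],"spin":[-0.144,-0.144,-0.144,-0.144,-0.144,-0.144,0,0],"gripper":[0,0,0,0,0,0,0,0]}'
python3 -m creep '{"translation":[[0,0,0],[0,0,0]],"spin":[0,0],"gripper":[0,0]}'
python3 - <<'E'
from h import *
f=cams.grab_frame("wrist");T=cams.grab_frame("top")
for c in("wrist","top"):
  for n in("carrier_handle","carrier_floor"):
    for d in nets.pinpoint(c,n)[:2]: print(c,n,np.round(d["centre"],3),round(d["confidence"],2))
cv2.imwrite("pics/c5.png",np.hstack([cv2.resize(f["img"][...,::-1],(400,300)),cv2.resize(T["img"][150:360,100:380,::-1],(400,300))]))
E
```

```text
t: 22.85
eef_pos: [0.5369, 0.1131, 0.2517]
ee_rot: [3.139, 0.0, -1.35]
force: [-1.0, -0.7, -4.5]
width: 0.0612
gripper_force: 22.0
t: 23.05
eef_pos: [0.5365, 0.1103, 0.252]
ee_rot: [3.139, -0.0, -1.35]
force: [0.1, -0.6, -4.1]
width: 0.0609
gripper_force: 22.0
wrist carrier_floor [0.537 0.108 0.227] 0.69
top carrier_handle [0.525 0.188 0.136] 0.95
top carrier_handle [ 0.51  -0.002 -0.004] 0.44
top carrier_floor [ 0.511  0.003 -0.003] 0.26
```

View pics/c5.png

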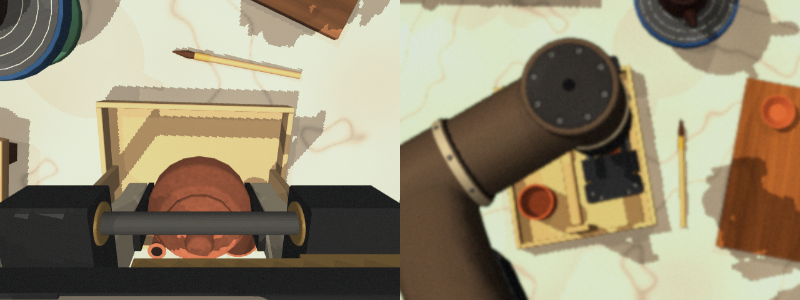

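```bash
python3 -m creep '{"translation":[[2,7,0],[0,0,-30],[0,0,-45],[0,0,-45],[0,0,-45],[0,0,-30],[0,0,-15],[0,0,0]],"spin":[-0.03,0,0,0,0,0,0,0],"gripper":[0,0,0,0,0,0,0,0]}'
python3 -m creep '{"translation":[[0,0,-3],[0,0,-2],[0,0,-2],[0,0,0]],"spin":[0,0,0,0],"gripper":[0,0,0,0]}'
```

```text
t: 24.15
eef_pos: [0.5379, 0.1157, 0.0412]
ee_rot: [3.137, -0.002, -1.383]
force: [-0.2, -0.5, -3.7]
width: 0.0611
gripper_force: 22.0
t: 24.55
eef_pos: [0.5395, 0.1172, 0.0371]
ee_rot: [-3.14, 0.0, -1.382]
force: [-0.5, -0.1, -4.2]
width: 0.061
gripper_force: 22.0
```

```bash
python3 -m creep '{"translation":[[0,0,-2],[0,0,-2],[0,0,0]],"spin":[0,0,0],"gripper":[0,0,0]}';python3 -m creep '{"translation":[[0,0,-1],[0,0,0]],"spin":[0,0],"gripper":[0,0]}'
```

```text
t: 24.85
eef_pos: [0.5391, 0.117, 0.0323]
ee_rot: [3.141, -0.0, -1.381]
force: [-0.9, -0.5, -3.1]
width: 0.0611
gripper_force: 22.0
t: 25.05
eef_pos: [0.5392, 0.117, 0.0314]
ee_rot: [3.141, -0.0, -1.382]
force: [0.4, -0.3, -3.5]
width: 0.0611
gripper_force: 22.0
```

```bash
python3 -m creep '{"translation":[[0,0,-1],[0,0,0]],"spin":[0,0],"gripper":[0,0]}'
```

```text
t: 25.25
eef_pos: [0.5392, 0.117, 0.0304]
ee_rot: [3.141, -0.0, -1.382]
force: [0.5, -0.1, -3.0]
width: 0.0609
gripper_force: 22.0
```

```bash
python3 -m creep '{"translation":[[0,0,-1],[0,0,0]],"spin":[0,0],"gripper":[0,0]}'
```

```text
t: 25.45
eef_pos: [0.5393, 0.1171, 0.0298]
ee_rot: [-3.141, -0.0, -1.381]
force: [-1.7, -0.8, 1.4]
width: 0.0611
gripper_force: 22.0
```

```bash
python3 -m creep '{"translation":[[0,0,0],[0,0,0],[0,0,0],[0,0,0],[0,0,20],[0,0,45],[0,0,45],[0,0,45]],"spin":[0,0,0,0,0,0,0,0],"gripper":[0.9,0.9,0.9,0.9,0.9,1,1,1]}'
python3 -m creep '{"translation":[[0,0,45],[0,0,40],[0,0,15],[0,0,0],[0,0,0],[0,0,0],[0,0,0],[0,0,0]],"spin":[0,0.142,0.143,0.143,0.143,0.143,0.143,0.143],"gripper":[1,1,1,1,1,1,1,1]}'
python3 -m creep '{"translation":[[0,0,0],[0,0,0],[0,0,0],[0,0,0],[0,0,0],[0,0,0]],"spin":[0.143,0.143,0.143,0.143,0,0],"gripper":[1,1,1,1,1,1]}'
python3 - <<'E'
from h import *
f=cams.grab_frame("wrist");T=cams.grab_frame("top");S=cams.grab_frame("scene")
for c in("wrist","top","scene"):
  for n in("carrier_handle","carrier_floor","cup","vase","teapot"):
    for d in nets.pinpoint(c,n)[:1]: print(c,n,np.round(d["centre"],3),round(d["confidence"],2))
save(S,"s6");save(T,"t6");save(f,"w6")
cv2.imwrite("pics/c6.png",np.hstack([cv2.resize(f["img"][...,::-1],(400,300)),cv2.resize(S["img"][170:350,300:540,::-1],(400,300))]))
E
```

```text
t: 26.25
eef_pos: [0.5389, 0.1168, 0.1861]
ee_rot: [3.141, -0.0, -1.381]
force: [0.7, 0.8, -2.7]
width: 0.0872
gripper_force: 0.0
t: 27.05
eef_pos: [0.5391, 0.117, 0.2844]
ee_rot: [3.142, 0.0, -0.376]
force: [0.1, 0.6, -3.4]
width: 0.0879
gripper_force: 0.0
t: 27.65
eef_pos: [0.5392, 0.117, 0.2844]
ee_rot: [-3.142, 0.0, 0.186]
force: [0.6, 0.6, -2.5]
width: 0.0882
gripper_force: 0.0
wrist carrier_handle [0.526 0.187 0.137] 0.92
wrist carrier_floor [0.529 0.188 0.004] 0.84
wrist cup [0.449 0.244 0.008] 0.75
wrist vase [ 0.564  0.266 -0.   ] 0.62
wrist teapot [0.538 0.116 0.007] 0.73
top carrier_handle [0.525 0.19  0.137] 0.89
top carrier_floor [0.528 0.185 0.006] 0.96
top cup [ 0.507 -0.198  0.001] 0.68
top vase [ 0.632 -0.496  0.003] 0.81
top teapot [0.54  0.116 0.008] 0.59
scene carrier_handle [0.56  0.269 0.003] 0.65
scene carrier_floor [0.526 0.189 0.002] 0.89
scene cup [0.447 0.24  0.008] 0.91
scene vase [0.559 0.266 0.003] 0.91
scene teapot [0.538 0.118 0.01 ] 0.78
```

View pics/c6.png

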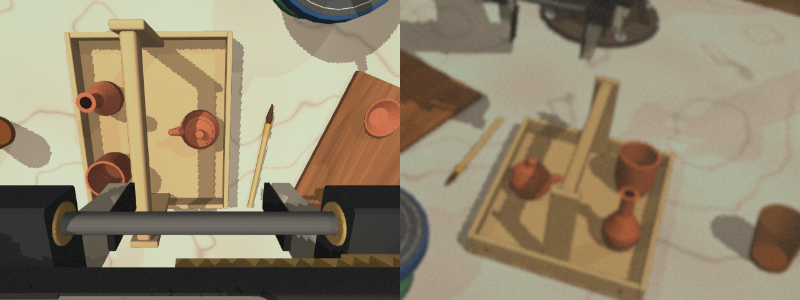

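All three pieces stand upright on the floor of the carrier. In the wrist panel, the bar's top runs from (129,35) to (145,195). Checking its line before gripping.

Run:
```python
from h import *
f=cams.grab_frame("wrist")
g=cv2.cvtColor(f["img"],cv2.COLOR_RGB2HSV)
# bar sides: strongest horizontal gradients near predicted edges
gr=np.abs(cv2.Sobel(cv2.GaussianBlur(f["img"],(3,3),0).astype(np.float32).sum(2),cv2.CV_32F,1,0))
C=np.array([.526,.187]);u=np.array([np.cos(.187),np.sin(.187)]);v=np.array([-u[1],u[0]])
for s in(.09,.06,.03,0.,-.03):
    r=[]
    for o in(.009,-.009):
        best=max((gr[int(round(p[1])),int(round(p[0]))],e) for e in np.arange(-.008,.008,.0005) for p in[px(f,[*(C+s*u+(o+e)*v),.15])])
        r.append(round((o+best[1])*1000,1))
    print(s,r)
```

```text
0.09 [np.float64(9.0), np.float64(-13.5)]
0.06 [np.float64(8.5), np.float64(-13.5)]
0.03 [np.float64(9.0), np.float64(-13.0)]
0.0 [np.float64(7.0), np.float64(-13.5)]
-0.03 [np.float64(7.5), np.float64(-9.0)]
```

```bash
python3 -m creep '{"translation":[[-5,25,0],[-5,30,0],[-3,14,-15],[0,0,-40],[0,0,-45],[0,0,-30],[0,0,-15],[0,0,-2]],"spin":[0,0,0,0,0,0,0,0],"gripper":[1,1,1,1,1,1,1,1]}' 55
python3 -m creep '{"translation":[[0,0,0],[0,0,0],[0,0,0],[0,0,0],[0,0,0],[0,0,0],[0,0,0],[0,0,0]],"spin":[0,0,0,0,0,0,0,0],"gripper":[0.5,0.25,0.25,0.25,0.25,0.25,0.25,0.25]}' 55
python3 -m creep '{"translation":[[0,0,0],[0,0,0],[0,0,0],[0,0,0],[0,0,0],[0,0,0]],"spin":[0,0,0,0,0,0],"gripper":[0.2,0.15,0.1,0.05,0,0]}' 55
```

```text
t: 29.4
eef_pos: [0.5251, 0.1853, 0.1352]
ee_rot: [3.14, 0.004, 0.19]
force: [0.3, -0.6, -1.3]
width: 0.0881
gripper_force: 0.0
t: 30.2
eef_pos: [0.5263, 0.186, 0.1376]
ee_rot: [-3.142, -0.0, 0.19]
force: [0.4, 0.3, -3.4]
width: 0.0293
gripper_force: 0.0
t: 30.8
eef_pos: [0.5263, 0.1862, 0.1375]
ee_rot: [-3.141, -0.0, 0.191]
force: [-0.2, 2.5, -3.8]
width: 0.0177
gripper_force: 55.0
```

Gripped, and the 17.7 mm opening matches the bar. Lifting gently.

```bash
python3 -m creep '{"translation":[[0,0,1],[0,0,3],[0,0,5],[0,0,8],[0,0,10],[0,0,12],[0,0,12],[0,0,12]],"spin":[0,0,0,0,0,0,0,0],"gripper":[0,0,0,0,0,0,0,0]}' 60
python3 -m creep '{"translation":[[0,0,12],[0,0,10],[0,0,8],[0,0,5],[0,0,3],[0,0,1],[0,0,0],[0,0,0]],"spin":[0,0,0,0,0,0,0,0],"gripper":[0,0,0,0,0,0,0,0]}' 60
python3 -m creep '{"translation":[[0,0,0],[0,0,0],[0,0,0],[0,0,0],[0,0,0],[0,0,0],[0,0,0],[0,0,0]],"spin":[0,0,0,0,0,0,0,0],"gripper":[0,0,0,0,0,0,0,0]}' 60
python3 - <<'E'
from h import *
f=cams.grab_frame("wrist");S=cams.grab_frame("scene")
s=get_state();print(s["eef_pos"],s["force"],s["moment"])
for c in("wrist","scene"):
  for n in("carrier_handle","carrier_floor","cup","vase","teapot"):
    for d in nets.pinpoint(c,n)[:1]: print(c,n,np.round(d["centre"],3),round(d["confidence"],2))
cv2.imwrite("pics/c7.png",np.hstack([cv2.resize(f["img"][...,::-1],(400,300)),cv2.resize(S["img"][120:330,290:570,::-1],(400,300))]))
E
```

```text
t: 31.6
eef_pos: [0.5264, 0.1861, 0.202]
ee_rot: [-3.141, -0.001, 0.191]
force: [0.1, 0.6, -8.3]
width: 0.0174
gripper_force: 60.0
t: 32.4
eef_pos: [0.5261, 0.1859, 0.239]
ee_rot: [3.141, 0.001, 0.19]
force: [0.2, -0.9, -9.4]
width: 0.0179
gripper_force: 60.0
t: 33.2
eef_pos: [0.5262, 0.186, 0.2395]
ee_rot: [3.142, 0.0, 0.19]
force: [-0.1, -0.1, -11.2]
width: 0.0176
gripper_force: 60.0
[0.52627504 0.18601535 0.23950651] [-0.56211763 -0.92811783 -8.87437702] [-0.17351292  0.16538382 -0.00816712]
wrist carrier_handle [0.527 0.186 0.237] 0.83
wrist vase [0.564 0.267 0.104] 0.96
wrist teapot [0.54  0.113 0.111] 0.59
scene carrier_handle [0.531 0.184 0.239] 0.86
scene vase [ 0.608 -0.406 -0.001] 0.87
scene teapot [0.539 0.115 0.107] 0.77
```

View pics/c7.png

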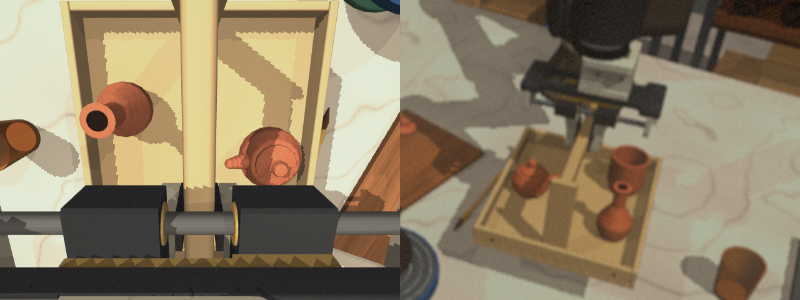

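The carrier hangs level and steady at 102 mm, with all three pieces upright in it. Handing in.

```bash
python3 -c "
from h import *
print(arm.job_done())"
```

```text
the job is handed in; nothing more can be done
None
```

The cup, vase and teapot stand upright in the carrier, which the arm is holding by its bar, level and steady, about 10 cm above the bench; the job is handed in at about 33 s of the 72 s allowed, with no verdict returned.

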